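Set the length stop against the longer lock cylinder

ROBOT

A 7-joint arm with a two-finger parallel gripper is mounted at the origin on a cart in front of the work surface, level with it; the furniture and walls round the work are solid. World frame = base frame: x ahead of the robot, y to its left, z up, the work surface at z = 0. Lengths are in m, angles in rad, forces in N, time in s.
With the tool pointing down it reaches from about 0.4 to 0.875 m from the base axis. Payload 19.3 kg.
Tool frame: the origin (TCP) lies at the very end of the fingers, on their centre line; the grasp point (between the pads) lies 19 mm behind it; z points along the fingers, y is the line along which they close (so a half turn about z gives the same grasp; the last joint's range is limited). The gripper opens to 85 mm and grips with 20 to 120 N. Pads are 22 mm wide; open, the fingers measure 114 mm over their backs; the gripper's body (76 mm by 85 mm) begins 54 mm behind the grasp point. The pads swing forward as they close: fully open they stand 13 mm farther back than shut.
Start: joints at [1.19, 0.521, -0.036, 1.599, 0.021, 1.021, -0.113], TCP at [0.191, -0.595, 0.203] pointing down, gripper open.
Joint ranges: [-2.91, 2.91], [-0.3, 2.13], [-1.5, 1.42], [0.17, 2.43], [-1.26, 4.41], [0.16, 1.93], [-2.52, 2.52]. Speed limits (rad/s): [1.89, 1.89, 2.39, 2.39, 3.01, 3.01, 3.01].

INTERFACE

Orientations are given as [roll, pitch, yaw] about the fixed x, y, z axes, in that order (R = Rz(yaw) Ry(pitch) Rx(roll)).
In Python, from workcell import monitor, optics, job_done gives the robot as it stands.
- The arm moves only by the shell command python3 -m handwheel 'ROWS' [FORCE]. ROWS is JSON, a list of rows, each an object of numbers: "dx", "dy", "dz": the shift along the tool's x, y, z in cm; "wx", "wy", "wz": the turn, a rotation vector about the tool's x, y, z in rad; "claw": the opening in per cent of the stroke, from 0 (shut) to 100 (fully open). A call has 1 to 8 rows; each row shifts and turns the commanded pose from where the row before left it, along the tool's axes as they then stand; what a row does not reach is not made up. A row lasts 1/8 s, in which the tool goes at most 62.5 mm and 10.7 degrees, less where a joint would pass 70% of its speed; a pose out of reach is approached as far as the arm can. A call with a gripper value outside its range is refused whole. The fingers move at their own pace and stop on an object; FORCE is the grip in N (left out, the last holds). Time passes only in rows, so rows that do not move let the fingers close. It gives the time, the measured TCP pose, the force, the opening and the grip force at its end, in the units of the state.
- monitor.observe(): the state, without advancing time (a new reading comes with each control period).
- optics.grab_frame(name): name is "side" or "top"; returns a dict with "frame" (420x560x3 uint8, blue, green, red), "fovy" (degrees; the focal length in pixels is half the picture's height over the tangent of half this angle, whatever the lens; pixels are square), "cx", "cy" (the principal point, pixels), "k1" (the pictures are not rectified: a ray, as slopes to the right and down, at radius r is drawn at 1 + k1 r^2 times it, then the intrinsics apply), "R" (3x3) and "t" (3): a world point X has camera coordinates R X + t. Camera axes: x right, y down, z forward; pixel columns grow to the right and rows downward; lengths in m; the calibration is good to about 2 mm. A picture is of the moment at which its call begins. There is no depth.
- job_done(): hands the job in; it is judged then, once.
Trained networks look in the newest picture that a camera, given by its name, has taken for a name from the list of things; names that differ only in an ending like _2 or _b are one class to them, and where a whole thing is asked for, a point or a joint stands for the part that bears it (a point fixed in the world has none). Each returns a list of dicts, best first, with "p" (0 to 1); they miss things now and then, are a little off and sometimes report something else, mostly with a low value. They report only what shows in the picture. A call takes as long as a camera call. They do not tell look-alikes from the thing itself.
- optics.masks_of(name, camera): "region" (420x560 bool, what is visible of it) and "rect" ([left, top, width, height] in pixels, round what is visible of it).
The state is a dict: "clock": time; "qpos": joint angles; "qd": joint speeds; "joint_efforts": joint torques, N m; "position": TCP position; "tool_rot": TCP orientation; "force": force on the tool from outside, world axes, zero at the start; "moment": the same for the moment, N m; "grip_width": finger opening in m; "finger_force": force on a finger pad.
Only numpy, scipy, OpenCV 4.12 (cv2) and the standard library are available. Lean on these libraries where they do the work, as an engineer would, in place of code of your own. Each camera call takes 0.05 s, during which the arm holds its last target. There are 200 camera calls.

TASK

Two lock cylinders lie in the two lanes of the length jig, each with a locking sliding stop behind it. In the lane with the longer cylinder, press the stop's lock tab down, keep it pressed while you slide the stop along until its face meets the cylinder (or all but meets it), and let go so that it locks there. Leave the other lane's stop and the shorter cylinder as they are, and leave both cylinders lying in their lanes.

Things in the scene. Friction and masses are not known exactly. Their poses are not given: they have to be found in the camera images.
- long_mid (a point): centre, half-way up, of the longer lock cylinder: a brass double cylinder 83 mm long (along its y axis, which runs along the lane), 33 mm wide, 18 mm high, loose on the 12 mm thick jig plate between two low rails; it lies in either lane. Its +y end is a few mm from the jig's fixed steel end block (38 mm high)
- short_mid (a point): centre, half-way up, of the shorter lock cylinder: the same in nickel, 63 mm long, in the other lane, to be left alone
- near_tab_top (a point): centre of the top of the near-lane stop's lock tab: black ribbed pad 34 mm (x, across) by 38 mm (y, along the lane), 52 mm above the worktop when up; +y is towards the end block. The stop's face is 31 mm to +y of this point. 23 mm to +y of it an upright thumb rest 46 mm wide rises 14 mm above the raised pad, to push on; other sides open. Near lane = robot's side; lanes 86 mm apart
- far_tab_top (a point): the same point of the far-lane stop's tab (same sizes and axes); far lane = the one away from the robot
- near_stop (a joint): near stop's position along its lane in m, 0 at its far end from the end block, growing towards the end block (to 0.135). Up, the tab locks it in notches 8 mm apart; with the tab pressed 6 mm or more it slides at 1 to 2 N. Let go, it may shift up to 4 mm into a notch; there is a notch where the cylinder is pushed right up against the end block, which stops it dead
- far_stop (a joint): the same for the far stop
- near_tab (a joint): how far the near tab is pressed down in m: 0 up (stop locked), 0.012 fully down; 5 N to start it, 9 N fully down; it springs up when let go. Keep it 8 to 12 mm down while sliding
- far_tab (a joint): the same for the far tab
Mind the look-alikes: they are no part of the job. What is shaped like the part that bears long_mid but orange or turquoise is not meant.

How it is judged:
By the outcome, as a careful person would: the job done as asked, in the order asked, and still so for the second after the job is handed in, with the robot touching nothing.
It also fails if it takes over 32 s, if anything falls off the work surface, if the arm or the gripper's body presses on something with over 40 N, if the wrist force passes 120 N, or if a joint passes its speed limit or range.

## Working session

There is one attempt and no reset: what is moved stays moved. The work goes in short steps, Python scripts to look and compute and a shell command to move; the robot and the scene stay as the last step left them, time stands still between calls to the robot, and variables do not carry over. Pictures are saved under pics/ and viewed, at most 10 in all, crops included, and the job is handed in when it is done.

```bash
mkdir -p pics; cat > h.py <<'E'
import numpy as np, cv2
from workcell import monitor, optics
def ray(f,u,v):
    F=f["frame"].shape[0]/2/np.tan(np.radians(f["fovy"])/2)
    K=np.array([[F,0,f["cx"]],[0,F,f["cy"]],[0,0,1]])
    p=cv2.undistortPoints(np.array([[[u,v]]],float),K,np.array([f["k1"],0,0,0.])) [0,0]
    R=np.array(f["R"]);t=np.array(f["t"]);return -R.T@t, R.T@np.r_[p,1]
def at_z(f,u,v,z):
    c,d=ray(f,u,v);return c+d*(z-c[2])/d[2]
def proj(f,X):
    F=f["frame"].shape[0]/2/np.tan(np.radians(f["fovy"])/2)
    p=np.array(f["R"])@X+np.array(f["t"]);p=p[:2]/p[2];p=p*(1+f["k1"]*(p@p));return p*F+[f["cx"],f["cy"]]
E
python3 - <<'E'
from h import *
for c in("top","side"):
    f=optics.grab_frame(c);cv2.imwrite(f"pics/{c}0.png",f["frame"])
    print(c,f["fovy"],f["k1"],np.round(-np.array(f["R"]).T@f["t"],3),np.round(f["R"],2).tolist())
    for n in("long_mid","short_mid","near_tab_top","far_tab_top"):
        for m in optics.masks_of(n,c):
            ys,xs=np.nonzero(m["region"]);print(n,round(m["p"],2),m["rect"],xs.mean().round(1),ys.mean().round(1), np.round(at_z(f,xs.mean(),ys.mean(),.021 if "mid" in n else .052),3))
s=monitor.observe();print(s)
E
```

```text
top 56.45795944266324 -0.0256587503623255 [0.43  0.048 0.924] [[0.0, -1.0, -0.01], [-0.99, -0.0, -0.12], [0.12, 0.01, -0.99]]
long_mid 0.98 [223.5, 175.6, 36.8, 19.6] 240.6 186.8 [0.604 0.14  0.021]
long_mid 0.97 [153.0, 175.3, 24.6, 31.9] 164.3 192.0 [0.591 0.32  0.021]
long_mid 0.91 [366.9, 212.3, 32.5, 36.2] 383.7 229.5 [ 0.504 -0.192  0.021]
short_mid 0.73 [218.0, 213.8, 25.3, 17.9] 231.2 222.0 [0.521 0.161 0.021]
near_tab_top 0.61 [296.8, 234.2, 18.5, 15.4] 306.5 240.8 [ 0.476 -0.012  0.052]
near_tab_top 0.39 [220.6, 177.3, 37.0, 18.3] 239.8 186.7 [0.598 0.139 0.052]
far_tab_top 0.53 [295.0, 194.1, 19.5, 19.0] 304.9 200.7 [ 0.566 -0.009  0.052]
side 56.628076109047505 -0.08006947283219022 [ 0.442 -0.602  0.574] [[0.99, -0.11, 0.02], [-0.05, -0.58, -0.81], [0.11, 0.8, -0.59]]
long_mid 0.84 [291.4, 207.2, 19.6, 21.6] 300.7 216.1 [0.603 0.139 0.021]
long_mid 0.47 [273.1, 175.0, 27.3, 11.2] 286.2 181.2 [0.591 0.302 0.021]
near_tab_top 0.73 [287.0, 238.9, 17.2, 19.4] 295.2 248.5 [ 0.564 -0.012  0.052]
near_tab_top 0.64 [241.6, 243.4, 19.9, 19.0] 252.1 252.0 [ 0.476 -0.014  0.052]
far_tab_top 0.62 [285.7, 239.5, 20.2, 18.5] 295.6 248.4 [ 0.565 -0.012  0.052]
{'clock': 0.5, 'qpos': array([ 1.18980482,  0.52142128, -0.03630265,  1.59957226,  0.0211881 ,
        1.02110171, -0.11279237]), 'qd': array([ 2.83413638e-03, -1.77920358e-03,  2.90420940e-05,  1.23616403e-03,
       -4.42641344e-04,  1.72269480e-03, -1.10772916e-03]), 'joint_efforts': array([-2.80885892e-03, -9.26289511e+01,  1.97619282e+00, -3.70055974e+01,
        1.77980040e-02,  2.55151201e-03, -1.49003349e-04]), 'position': array([ 0.19109389, -0.59501316,  0.20265157]), 'tool_rot': array([-3.14147396e+00, -1.40352459e-06,  3.10753601e-01]), 'force': array([-0.16089484,  0.49495812, -0.01248217]), 'moment': array([ 0.02575007, -0.03419734, -0.01291357]), 'finger_force': 0.0, 'grip_width': 0.08523330533444211}
```

```bash
python3 - <<'E'
import cv2
a=cv2.imread("pics/top0.png");b=cv2.imread("pics/side0.png")
a=cv2.resize(a[150:290,140:420],None,fx=2.85,fy=2.1*1.357,interpolation=cv2.INTER_CUBIC)
cv2.imwrite("pics/topc.png",a)
E
```

```text
(no output)
```

View pics/topc.png

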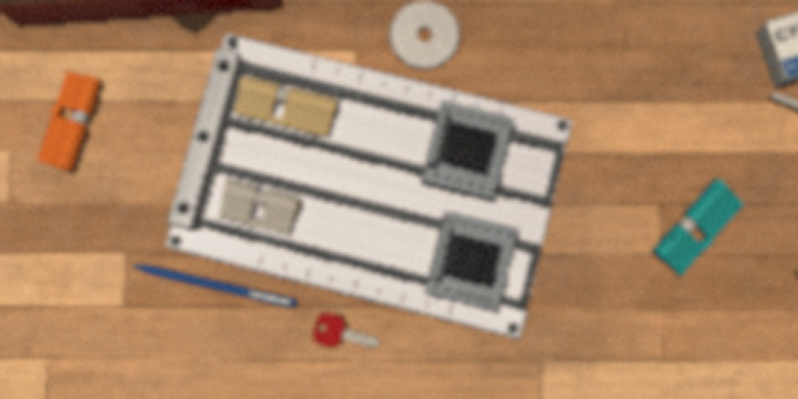

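View pics/side0.png

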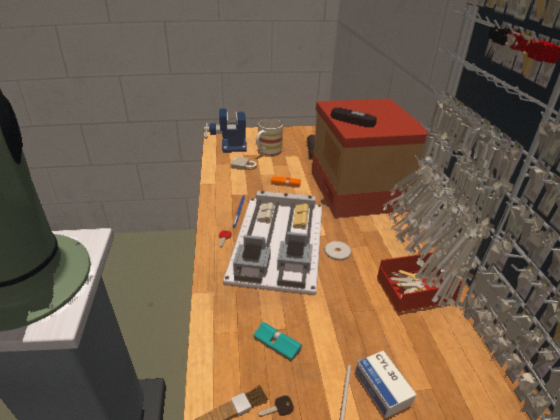

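The crop shows the brass cylinder in the far lane at top-picture px (240,187), 37 px long. The nickel one is in the near lane at (231,222), 25 px long. The look-alikes are orange at (164,192) and turquoise at (384,229), both lying on the bench outside the jig. The one meant is the brass one: it is the longer and it is in the jig. So the far stop is the one to slide, with its pad at about (305,201). Next I measure the lane direction and the pad accurately.

```bash
python3 - <<'E'
from h import *
f=optics.grab_frame("top");g=optics.grab_frame("side");im=f["frame"]
sc=lambda x,y:(140+x/2.85,150+y/2.85)
P=[at_z(f,*sc(*p),.013) for p in((232,42),(562,125),(175,240),(513,328))]
L1=P[0]-P[1];L2=P[2]-P[3]
print(np.round(P,4).tolist(),[np.arctan2(l[0],l[1]).round(4) for l in(L1,L2)])
a=np.mean([np.arctan2(l[0],l[1]) for l in(L1,L2)]);L=np.array([np.sin(a),np.cos(a)]);X=np.array([np.cos(a),-np.sin(a)])
def dark(fr,r):
    x,y,w,h=[int(round(q)) for q in r];s=fr["frame"][y-4:y+h+4,x-4:x+w+4].max(2)
    n,l,st,c=cv2.connectedComponentsWithStats((s<55).astype(np.uint8));k=1+st[1:,4].argmax()
    return st[k].tolist(),c[k]+[x-4,y-4]
for nm,r in(("far",[295,194,19.5,19]),("near",[296.8,234,18.5,15.4])):
    st,c=dark(f,r);p=at_z(f,*c,.052);print(nm,st,c.round(1),p.round(4),"lane/x",(p[:2]@L).round(4),(p[:2]@X).round(4),"side px",proj(g,p).round(1))
for c,z in (("top",.03),):
    m=optics.masks_of("long_mid",c)
    for q in m:
        ys,xs=np.nonzero(q["region"])
        W=np.array([at_z(f,u,v,z)[:2] for u,v in zip(xs,ys)]);print(q["rect"],"lane",np.percentile(W@L,[1,50,99]).round(4),"x",np.percentile(W@X,[1,50,99]).round(4))
big=lambda fr,x,y,w,h,k:cv2.resize(fr["frame"][y:y+h,x:x+w],(w*k,h*k),interpolation=cv2.INTER_CUBIC)
A=big(f,220,165,110,70,7);cv2.imwrite("pics/c1.png",A)
B=big(g,225,185,110,75,7);cv2.imwrite("pics/c2.png",B)
E
```

```text
[[0.6591, 0.1878, 0.013], [0.5888, -0.0874, 0.013], [0.4927, 0.2313, 0.013], [0.422, -0.045, 0.013]] [np.float64(0.2502), np.float64(0.2505)]
far [4, 4, 18, 16, 213] [303.7 201.4] [ 0.5647 -0.0058  0.052 ] lane/x 0.1343 0.5486 side px [295.1 246.5]
near [3, 3, 19, 17, 216] [305.1 240.9] [ 0.4756 -0.0085  0.052 ] lane/x 0.1096 0.4629 side px [251.7 250. ]
[152.4, 172.3, 24.6, 36.1] lane [0.4385 0.454  0.4701] x [0.4547 0.4933 0.5327]
[370.0, 213.2, 29.9, 31.3] lane [-0.086  -0.0603 -0.0336] x [0.4998 0.5354 0.573 ]
[219.9, 175.2, 38.4, 20.3] lane [0.2453 0.2841 0.3243] x [0.5329 0.5488 0.5647]
```

View pics/c1.png

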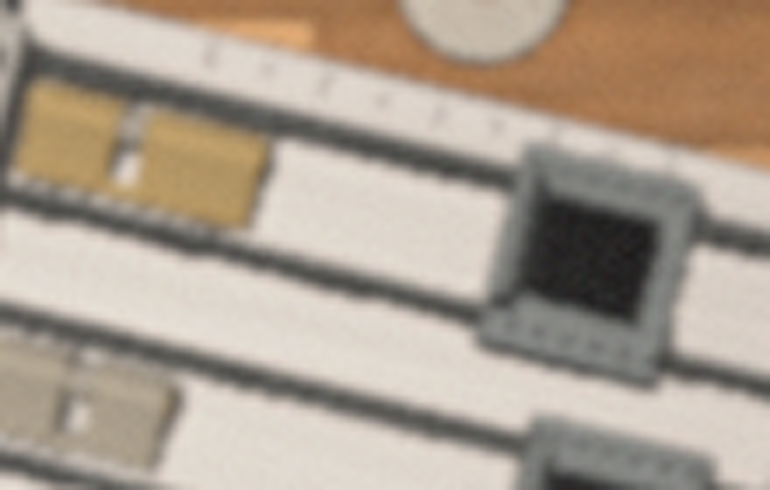

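View pics/c2.png

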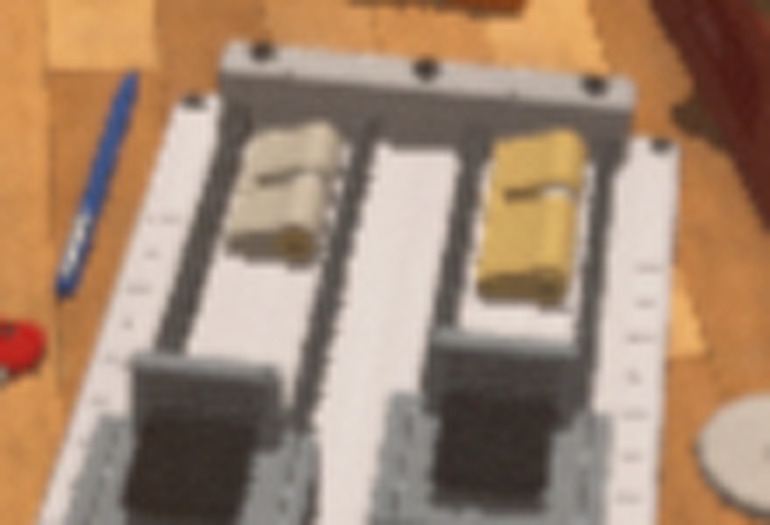

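```bash
python3 -m handwheel '[{"wz":0.187,"claw":0},{"wz":0.187},{"wz":0.187},{"dx":1.4,"dy":-4.4},{"dx":1.4,"dy":-4.4},{"dx":1.4,"dy":-4.4},{"dx":1.4,"dy":-4.4},{"dx":1.4,"dy":-4.4}]' 40; python3 -m handwheel '[{"dx":1.4,"dy":-4.4},{"dx":1.4,"dy":-4.4},{"dx":1.4,"dy":-4.4},{"dx":1.4,"dy":-4.4},{"dx":1.4,"dy":-4.4},{"dx":1.4,"dy":-4.4},{"dx":1.4,"dy":-4.4},{"dx":1.4,"dy":-4.4}]'
cat >> h.py <<'E'
def lane():
    s=monitor.observe();p=s["position"];a=.2503
    print("t",s["clock"],"lane",(p[0]*np.sin(a)+p[1]*np.cos(a)).round(4),"x",(p[0]*np.cos(a)-p[1]*np.sin(a)).round(4),"z",p[2].round(4),"rot",np.round(s["tool_rot"],3),"F",np.round(s["force"],1),"w",round(s["grip_width"],4))
E
python3 -c "from h import *;lane()"
```

```text
t 0.65 lane -0.5291 x 0.3326 z 0.2027 rot [-3.142 -0.     0.311] F [ 0.3 -0.3  0.8] w 0.0857schema error: expected keys dx, dy, dz, wx, wy, wz, claw
schema error: expected keys dx, dy, dz, wx, wy, wz, claw
```

```bash
python3 -m handwheel '[{"dx":0,"dy":0,"dz":0,"wx":0,"wy":0,"wz":0.187,"claw":0},{"dx":0,"dy":0,"dz":0,"wx":0,"wy":0,"wz":0.187,"claw":0},{"dx":0,"dy":0,"dz":0,"wx":0,"wy":0,"wz":0.187,"claw":0},{"dx":1.4,"dy":-4.4,"dz":0,"wx":0,"wy":0,"wz":0,"claw":0},{"dx":1.4,"dy":-4.4,"dz":0,"wx":0,"wy":0,"wz":0,"claw":0},{"dx":1.4,"dy":-4.4,"dz":0,"wx":0,"wy":0,"wz":0,"claw":0},{"dx":1.4,"dy":-4.4,"dz":0,"wx":0,"wy":0,"wz":0,"claw":0},{"dx":1.4,"dy":-4.4,"dz":0,"wx":0,"wy":0,"wz":0,"claw":0}]' 40
python3 -c "from h import *;lane()"
```

```text
clock: 1.65
position: [0.3142, -0.398, 0.2029]
tool_rot: [3.141, -0.0, -0.25]
force: [1.1, 0.0, 0.4]
grip_width: -0.0004
finger_force: 0.0
t 1.65 lane -0.3077 x 0.4029 z 0.2029 rot [ 3.141 -0.    -0.25 ] F [1.1 0.  0.4] w -0.0004
```

```bash
python3 -m handwheel '[{"dx":1.8,"dy":-5,"dz":0,"wx":0,"wy":0,"wz":0,"claw":0},{"dx":1.8,"dy":-5,"dz":0,"wx":0,"wy":0,"wz":0,"claw":0},{"dx":1.8,"dy":-5,"dz":0,"wx":0,"wy":0,"wz":0,"claw":0},{"dx":1.8,"dy":-5,"dz":0,"wx":0,"wy":0,"wz":0,"claw":0},{"dx":1.8,"dy":-5,"dz":0,"wx":0,"wy":0,"wz":0,"claw":0},{"dx":1.8,"dy":-5,"dz":0,"wx":0,"wy":0,"wz":0,"claw":0},{"dx":1.8,"dy":-5,"dz":0,"wx":0,"wy":0,"wz":0,"claw":0},{"dx":1.8,"dy":-4,"dz":0,"wx":0,"wy":0,"wz":0,"claw":0}]'
python3 -c "from h import *;lane()"
```

```text
clock: 2.65
position: [0.5505, -0.055, 0.2029]
tool_rot: [-3.141, -0.0, -0.249]
force: [1.0, -1.5, -0.2]
grip_width: -0.0004
finger_force: 0.0
t 2.65 lane 0.0831 x 0.5469 z 0.2029 rot [-3.141 -0.    -0.249] F [ 1.  -1.5 -0.2] w -0.0004
```

```bash
python3 -m handwheel '[{"dx":0.2,"dy":-4.8,"dz":0,"wx":0,"wy":0,"wz":0,"claw":0},{"dx":0,"dy":0,"dz":4.5,"wx":0,"wy":0,"wz":0,"claw":0},{"dx":0,"dy":0,"dz":4.5,"wx":0,"wy":0,"wz":0,"claw":0},{"dx":0,"dy":0,"dz":3.8,"wx":0,"wy":0,"wz":0,"claw":0},{"dx":0,"dy":0,"dz":0,"wx":0,"wy":0,"wz":0,"claw":0}]'
python3 - <<'E'
from h import *
lane()
A=[]
for c,(x,y) in(("top",(240,160)),("side",(240,180))):
    f=optics.grab_frame(c);A.append(cv2.resize(f["frame"][y:y+90,x:x+95],None,fx=4.2,fy=4.2,interpolation=cv2.INTER_CUBIC))
cv2.imwrite("pics/d1.png",np.hstack(A))
E
```

```text
clock: 3.28
position: [0.5618, -0.011, 0.0728]
tool_rot: [3.14, 0.004, -0.25]
force: [-0.4, 0.3, 1.2]
grip_width: 0.0
finger_force: 0.0
t 3.275 lane 0.1285 x 0.547 z 0.0728 rot [ 3.14   0.004 -0.25 ] F [-0.4  0.3  1.2] w 0.0
```

View pics/d1.png

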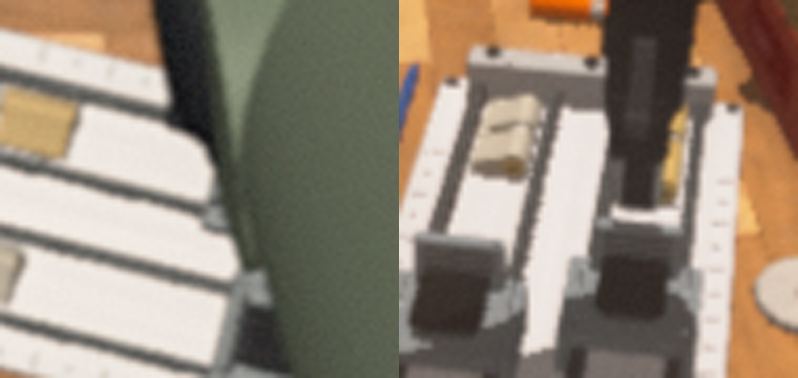

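The top view is hidden by the arm. In the side view the closed fingers stand above the far pad, on its centre line (right-hand crop, about (637,205) over the pad at (632,288)). Now I press.

```bash
python3 -m handwheel '[{"dx":0.1,"dy":-0.2,"dz":1.0,"wx":0,"wy":0,"wz":0,"claw":0},{"dx":0,"dy":0,"dz":1.1,"wx":0,"wy":0,"wz":0,"claw":0},{"dx":0,"dy":0,"dz":0.5,"wx":0,"wy":0,"wz":0,"claw":0},{"dx":0,"dy":0,"dz":0,"wx":0,"wy":0,"wz":0,"claw":0}]'
python3 -c "from h import *;lane()"
```

```text
clock: 3.88
position: [0.5646, -0.0093, 0.0483]
tool_rot: [3.141, 0.001, -0.25]
force: [-1.0, 0.0, 0.2]
grip_width: -0.0003
finger_force: 0.0
t 3.875 lane 0.1308 x 0.5493 z 0.0483 rot [ 3.141e+00  1.000e-03 -2.500e-01] F [-1.   0.   0.2] w -0.0003
```

```bash
python3 -m handwheel '[{"dx":0,"dy":0,"dz":0.2,"wx":0,"wy":0,"wz":0,"claw":0},{"dx":0,"dy":0,"dz":0,"wx":0,"wy":0,"wz":0,"claw":0}]'
python3 - <<'E'
from h import *
lane()
f=optics.grab_frame("side");cv2.imwrite("pics/d2.png",cv2.resize(f["frame"][185:285,235:345],None,fx=6,fy=6,interpolation=cv2.INTER_CUBIC))
lane()
E
```

```text
clock: 4.12
position: [0.5648, -0.0094, 0.0468]
tool_rot: [-3.142, -0.0, -0.25]
force: [0.5, -0.2, 0.3]
grip_width: 0.0001
finger_force: 0.0
t 4.125 lane 0.1308 x 0.5496 z 0.0468 rot [-3.142 -0.    -0.25 ] F [ 0.5 -0.2  0.3] w 0.0001
t 4.175 lane 0.1309 x 0.5496 z 0.0468 rot [-3.142 -0.    -0.25 ] F [ 0.1 -0.7  0.7] w 0.0002
```

View pics/d2.png

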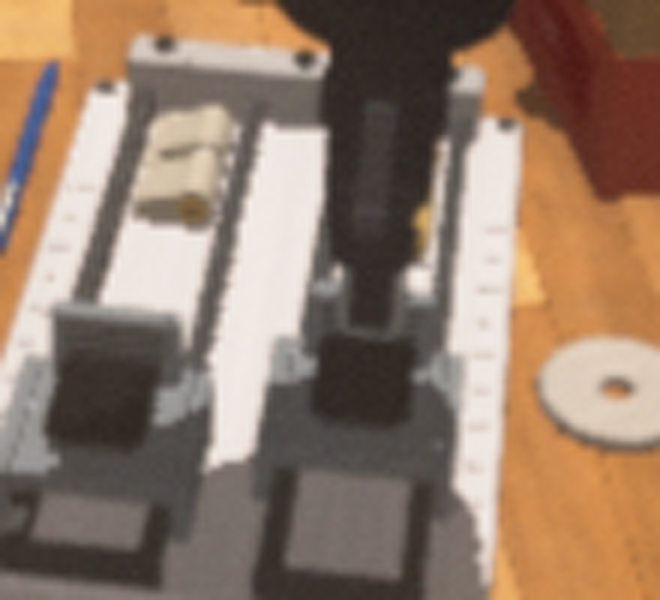

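```bash
python3 -m handwheel '[{"dx":0,"dy":0,"dz":0.2,"wx":0,"wy":0,"wz":0,"claw":0},{"dx":0,"dy":0,"dz":0,"wx":0,"wy":0,"wz":0,"claw":0}]'
python3 - <<'E'
from h import *
lane()
f=optics.grab_frame("side");s=monitor.observe();p=s["position"]
print("tip px",(6*(proj(f,p)-[235,185])).round())
a=.2503;L=np.array([np.sin(a),np.cos(a),0]);X=np.array([np.cos(a),-np.sin(a),0])
for l in(.115,.132,.134,.153): print(l,[(6*(proj(f,l*L+(.5486+d)*X+[0,0,.052])-[235,185])).round() for d in(-.017,.017)])
im=f["frame"];b=cv2.convertScaleAbs(cv2.resize(im[225:275,270:325],None,fx=12,fy=12,interpolation=cv2.INTER_CUBIC),alpha=3.5)
cv2.imwrite("pics/d3.png",b)
E
```

```text
clock: 4.42
position: [0.5647, -0.0094, 0.0446]
tool_rot: [3.142, 0.0, -0.25]
force: [0.3, 0.1, 0.4]
grip_width: -0.0001
finger_force: 0.0
t 4.425 lane 0.1308 x 0.5494 z 0.0446 rot [ 3.142  0.    -0.25 ] F [0.3 0.1 0.4] w -0.0001
tip px [361. 392.]
0.115 [array([305., 401.]), array([406., 412.])]
0.132 [array([310., 368.]), array([410., 379.])]
0.134 [array([311., 365.]), array([410., 375.])]
0.153 [array([317., 330.]), array([414., 340.])]
```

View pics/d3.png

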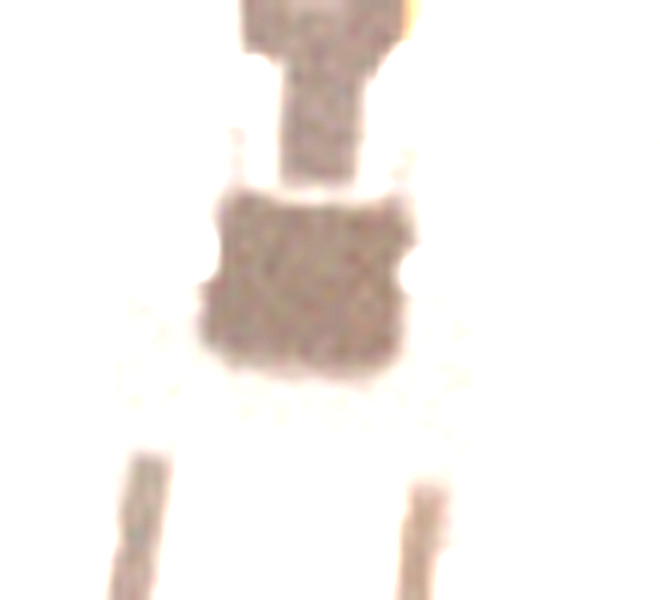

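```bash
python3 - <<'E'
from h import *
a=cv2.imread("pics/side0.png").astype(int).mean(2);f=optics.grab_frame("side");b=f["frame"].astype(int).mean(2)
np.set_printoptions(linewidth=250)
print("cols 284..310"); 
for y in range(226,262): print(y,a[y,284:310:2].astype(int),b[y,284:310:2].astype(int))
print(proj(f,np.array([.5618,-.011,.0728])))
lane()
E
```

```text
cols 284..310
226 [217 197  86 102 180  88  88  86  87  75  83 157 102] [233 216  94  53  45  47  45  44  44  49  81 175 115]
227 [217 191  82 121 192 108 102 100  97  86  93 176 105] [233 208  91  49  45  46  46  45  44  47  84 196 114]
228 [216 187  82 126 210 161 158 156 151 107 110 181  97] [232 205  88  54  47  46  46  45  44  50 103 200 107]
229 [217 179  85 140 215 213 214 213 209 163 158 167  91] [233 196  92  72  54  47  45  47  47  66 166 187 103]
230 [216 160  82 143 214 217 217 219 216 213 212 195  90] [231 181  92 104  80  50  42  48  49 104 226 214 100]
231 [215 149 102 147 205 209 215 217 214 215 218 191  89] [232 165 114 141  98  47  50  45  56 129 230 209  97]
232 [216 126 133 143 171 182 198 202 202 204 211 192  93] [231 142 148 148  95  49  47  47  70 142 226 208 102]
233 [215 121 127 135 142 146 151 160 163 176 183 172  87] [230 137 140 141  91  48  45  48  72 135 201 190  95]
234 [212  98  95 100 109 115 119 128 135 140 146 141  82] [228 107 105 106  88  49  48  47  69 108 160 156  93]
235 [206  87  76  73  76  81  87  94 102 110 113 121  82] [224  96  85  82  84
[... 2211 characters left out ...]
3  66  67  60  56  59  58  89 133 140 119] [77 77 73 73 67 66 63 57 62 75 76 78 75]
257 [137 125 100  84  96  74  72  69  70  89 134 139 123] [79 78 78 77 76 73 74 73 70 76 77 77 75]
258 [136 135 134 114 130 100 100 100  98 113 134 138 135] [76 77 79 74 75 75 76 76 77 77 77 77 91]
259 [125 134 137 134 137 129 131 134 133 134 137 141 146] [78 79 76 77 76 75 76 77 77 77 74 77 97]
260 [ 96 112 118 118 123 125 132 135 135 135 137 144 145] [83 81 79 78 78 79 76 78 75 77 75 78 80]
261 [ 77  80  81  80  87 101 115 121 118 123 130 135 139] [76 78 77 78 80 80 78 78 77 80 77 77 73]
[294.59926852 240.46938561]
t 4.525 lane 0.1308 x 0.5495 z 0.0447 rot [-3.142  0.    -0.25 ] F [ 0.3 -0.5  0.7] w -0.0001
```

The picture puts the fingertip about 9 px (about 20 mm) above where the reported TCP projects, and there is no contact force. The real tip is higher than reported, so I lower it in small steps until force appears.

```bash
R='python3 -m handwheel'; python3 -m handwheel '[{"dx":0,"dy":0,"dz":0.3,"wx":0,"wy":0,"wz":0,"claw":0},{"dx":0,"dy":0,"dz":0.3,"wx":0,"wy":0,"wz":0,"claw":0},{"dx":0,"dy":0,"dz":0,"wx":0,"wy":0,"wz":0,"claw":0}]' >/dev/null
python3 -c "from h import *;lane()"
python3 -m handwheel '[{"dx":0,"dy":0,"dz":0.3,"wx":0,"wy":0,"wz":0,"claw":0},{"dx":0,"dy":0,"dz":0,"wx":0,"wy":0,"wz":0,"claw":0}]' >/dev/null
python3 -c "from h import *;lane()"
```

```text
t 4.9 lane 0.1308 x 0.5493 z 0.0384 rot [ 3.141  0.    -0.25 ] F [0.2 0.3 0.8] w -0.0002
t 5.15 lane 0.1308 x 0.5494 z 0.0355 rot [ 3.142  0.    -0.25 ] F [-0.6 -0.3  0.5] w 0.0001
```

```bash
python3 -m handwheel '[{"dx":0,"dy":0,"dz":0.3,"wx":0,"wy":0,"wz":0,"claw":0},{"dx":0,"dy":0,"dz":0,"wx":0,"wy":0,"wz":0,"claw":0}]' >/dev/null
python3 -c "from h import *;lane()"
python3 -m handwheel '[{"dx":0,"dy":0,"dz":0.2,"wx":0,"wy":0,"wz":0,"claw":0},{"dx":0,"dy":0,"dz":0,"wx":0,"wy":0,"wz":0,"claw":0}]' >/dev/null
python3 -c "from h import *;lane()"
```

```text
t 5.4 lane 0.1308 x 0.5494 z 0.0325 rot [ 3.142  0.    -0.25 ] F [ 0.2 -0.3  0.2] w -0.0
t 5.65 lane 0.1308 x 0.5494 z 0.0306 rot [ 3.142  0.    -0.25 ] F [ 0.9 -0.6 -0.9] w -0.0004
```

```bash
python3 - <<'E'
from h import *
f=optics.grab_frame("side");im=f["frame"]
b=cv2.resize(im[205:275,255:335],None,fx=8,fy=8,interpolation=cv2.INTER_CUBIC).astype(float)
b=255*(np.clip(b/160,0,1))**.8
cv2.imwrite("pics/d4.png",b.astype(np.uint8));print(proj(f,monitor.observe()["position"]))
m=optics.masks_of("far_tab_top","side");print([(q["p"],q["rect"]) for q in m])
E
```

```text
[294.79306854 255.48382182]
[(0.53, [284.5, 239.7, 20.4, 19.0])]
```

View pics/d4.png

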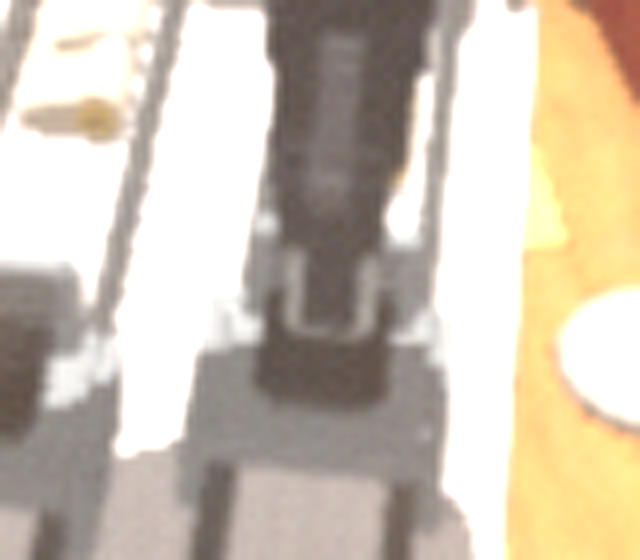

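The fingertip is now seen in front of the thumb rest, its lower end at crop (332,335), which is full px (296.5,247), centred on the pad. The TCP still projects about 8 px lower, so the tip is just above the pad. I keep lowering.

```bash
python3 -m handwheel '[{"dx":0,"dy":0,"dz":0.2,"wx":0,"wy":0,"wz":0,"claw":0},{"dx":0,"dy":0,"dz":0,"wx":0,"wy":0,"wz":0,"claw":0}]' >/dev/null
python3 -c "from h import *;lane()"
python3 -m handwheel '[{"dx":0,"dy":0,"dz":0.2,"wx":0,"wy":0,"wz":0,"claw":0},{"dx":0,"dy":0,"dz":0,"wx":0,"wy":0,"wz":0,"claw":0}]' >/dev/null
python3 -c "from h import *;lane()"
```

```text
t 6.0 lane 0.1308 x 0.5494 z 0.0285 rot [ 3.142  0.    -0.25 ] F [-1.2  0.2  0.4] w 0.0001
t 6.25 lane 0.1308 x 0.5494 z 0.0265 rot [ 3.142  0.    -0.25 ] F [0.2 0.5 0.2] w -0.0001
```

```bash
python3 -m handwheel '[{"dx":0,"dy":0,"dz":0.2,"wx":0,"wy":0,"wz":0,"claw":0},{"dx":0,"dy":0,"dz":0,"wx":0,"wy":0,"wz":0,"claw":0}]' >/dev/null
python3 -c "from h import *;lane()"
python3 -m handwheel '[{"dx":0,"dy":0,"dz":0.2,"wx":0,"wy":0,"wz":0,"claw":0},{"dx":0,"dy":0,"dz":0,"wx":0,"wy":0,"wz":0,"claw":0}]' >/dev/null
python3 -c "from h import *;lane()"
```

```text
t 6.5 lane 0.1308 x 0.5494 z 0.0245 rot [ 3.142  0.    -0.25 ] F [ 0.6 -0.3  0.5] w -0.0002
t 6.75 lane 0.1309 x 0.5496 z 0.0228 rot [-3.142 -0.    -0.25 ] F [-0.3  0.3  4.8] w 0.0001
```

Contact: 4.8 N at a reported z of 0.0228, so the tip lies about 28 mm above the reported TCP. I press about 10 mm more.

```bash
python3 -m handwheel '[{"dx":0,"dy":0,"dz":0.4,"wx":0,"wy":0,"wz":0,"claw":0},{"dx":0,"dy":0,"dz":0.4,"wx":0,"wy":0,"wz":0,"claw":0},{"dx":0,"dy":0,"dz":0,"wx":0,"wy":0,"wz":0,"claw":0}]' >/dev/null
python3 -c "from h import *;lane()"
```

```text
t 7.125 lane 0.1309 x 0.5496 z 0.0148 rot [-3.142 -0.    -0.25 ] F [-1.4  0.2  7.4] w 0.0005
```

```bash
python3 -m handwheel '[{"dx":0,"dy":0,"dz":0.15,"wx":0,"wy":0,"wz":0,"claw":0},{"dx":0,"dy":-0.3,"dz":0,"wx":0,"wy":0,"wz":0,"claw":0},{"dx":0,"dy":-0.3,"dz":0,"wx":0,"wy":0,"wz":0,"claw":0},{"dx":0,"dy":-0.4,"dz":0,"wx":0,"wy":0,"wz":0,"claw":0},{"dx":0,"dy":0,"dz":0,"wx":0,"wy":0,"wz":0,"claw":0}]' >/dev/null
python3 -c "from h import *;lane()"
```

```text
t 7.75 lane 0.1413 x 0.5497 z 0.0135 rot [-3.141 -0.    -0.25 ] F [-1.5  0.8  8.2] w -0.0001
```

```bash
python3 -m handwheel '[{"dx":0,"dy":-0.4,"dz":0,"wx":0,"wy":0,"wz":0,"claw":0},{"dx":0,"dy":-0.4,"dz":0,"wx":0,"wy":0,"wz":0,"claw":0},{"dx":0,"dy":-0.4,"dz":0,"wx":0,"wy":0,"wz":0,"claw":0},{"dx":0,"dy":-0.4,"dz":0,"wx":0,"wy":0,"wz":0,"claw":0},{"dx":0,"dy":-0.4,"dz":0,"wx":0,"wy":0,"wz":0,"claw":0},{"dx":0,"dy":-0.4,"dz":0,"wx":0,"wy":0,"wz":0,"claw":0},{"dx":0,"dy":-0.4,"dz":0,"wx":0,"wy":0,"wz":0,"claw":0},{"dx":0,"dy":0,"dz":0,"wx":0,"wy":0,"wz":0,"claw":0}]' >/dev/null
python3 - <<'E'
from h import *
lane()
f=optics.grab_frame("side")
for n in("far_tab_top","near_tab_top"): print(n,[(round(q["p"],2),np.round(q["rect"]).tolist()) for q in optics.masks_of(n,"side")])
a=.2503;L=np.array([np.sin(a),np.cos(a),0]);X=np.array([np.cos(a),-np.sin(a),0])
print([proj(f,l*L+.5486*X+[0,0,.042]).round(1) for l in(.132,.162,.172)])
E
```

```text
t 8.75 lane 0.1694 x 0.5496 z 0.0135 rot [-3.141 -0.    -0.25 ] F [-0.4  0.8  9.1] w -0.0002
far_tab_top [(0.6, [286.0, 232.0, 22.0, 16.0]), (0.27, [256.0, 203.0, 19.0, 19.0])]
near_tab_top [(0.5, [244.0, 246.0, 18.0, 18.0])]
[array([294.7, 251. ]), array([296.1, 241.7]), array([296.5, 238.7])]
```

The stop is following: its pad has moved from row 249 to row 240. I continue.

```bash
python3 -m handwheel '[{"dx":0,"dy":-0.5,"dz":0,"wx":0,"wy":0,"wz":0,"claw":0},{"dx":0,"dy":-0.5,"dz":0,"wx":0,"wy":0,"wz":0,"claw":0},{"dx":0,"dy":-0.5,"dz":0,"wx":0,"wy":0,"wz":0,"claw":0},{"dx":0,"dy":-0.5,"dz":0,"wx":0,"wy":0,"wz":0,"claw":0},{"dx":0,"dy":-0.5,"dz":0,"wx":0,"wy":0,"wz":0,"claw":0},{"dx":0,"dy":-0.5,"dz":0,"wx":0,"wy":0,"wz":0,"claw":0},{"dx":0,"dy":-0.3,"dz":0,"wx":0,"wy":0,"wz":0,"claw":0},{"dx":0,"dy":0,"dz":0,"wx":0,"wy":0,"wz":0,"claw":0}]' >/dev/null
python3 -c "from h import *;lane()"
python3 -m handwheel '[{"dx":0,"dy":-0.2,"dz":0,"wx":0,"wy":0,"wz":0,"claw":0},{"dx":0,"dy":-0.2,"dz":0,"wx":0,"wy":0,"wz":0,"claw":0},{"dx":0,"dy":0,"dz":0,"wx":0,"wy":0,"wz":0,"claw":0}]' >/dev/null
python3 -c "from h import *;lane()"
```

```text
t 9.9 lane 0.2024 x 0.5496 z 0.0135 rot [-3.141 -0.    -0.25 ] F [-1.5  1.1  7.6] w 0.0002
t 10.275 lane 0.2062 x 0.5496 z 0.0136 rot [-3.141 -0.    -0.25 ] F [-3.   1.   7.8] w -0.0001
```

```bash
python3 -m handwheel '[{"dx":0,"dy":-0.2,"dz":0,"wx":0,"wy":0,"wz":0,"claw":0},{"dx":0,"dy":-0.2,"dz":0,"wx":0,"wy":0,"wz":0,"claw":0},{"dx":0,"dy":0,"dz":0,"wx":0,"wy":0,"wz":0,"claw":0}]' >/dev/null
python3 -c "from h import *;lane()"
python3 -m handwheel '[{"dx":0,"dy":-0.2,"dz":0,"wx":0,"wy":0,"wz":0,"claw":0},{"dx":0,"dy":-0.2,"dz":0,"wx":0,"wy":0,"wz":0,"claw":0},{"dx":0,"dy":0,"dz":0,"wx":0,"wy":0,"wz":0,"claw":0}]' >/dev/null
python3 - <<'E'
from h import *
lane();f=optics.grab_frame("side")
print([(round(q["p"],2),np.round(q["rect"]).tolist()) for q in optics.masks_of("far_tab_top","side")])
a=.2503;L=np.array([np.sin(a),np.cos(a),0]);X=np.array([np.cos(a),-np.sin(a),0])
print([proj(f,l*L+.5486*X+[0,0,.042]).round(1) for l in(.2,.21)])
E
```

```text
t 10.65 lane 0.2102 x 0.5496 z 0.0136 rot [-3.141 -0.    -0.25 ] F [-2.2 -0.1  7.8] w -0.0002
t 11.025 lane 0.2142 x 0.5496 z 0.0135 rot [-3.141 -0.    -0.25 ] F [-2.4  0.6  8.2] w 0.0003
[(0.46, [281.0, 212.0, 36.0, 34.0])]
[array([297.6, 230.7]), array([298. , 227.9])]
```

```bash
python3 -m handwheel '[{"dx":0,"dy":-0.2,"dz":0,"wx":0,"wy":0,"wz":0,"claw":0},{"dx":0,"dy":-0.1,"dz":0,"wx":0,"wy":0,"wz":0,"claw":0},{"dx":0,"dy":0,"dz":0,"wx":0,"wy":0,"wz":0,"claw":0}]' >/dev/null
python3 -c "from h import *;lane()"
python3 -m handwheel '[{"dx":0,"dy":-0.1,"dz":0,"wx":0,"wy":0,"wz":0,"claw":0},{"dx":0,"dy":-0.1,"dz":0,"wx":0,"wy":0,"wz":0,"claw":0},{"dx":0,"dy":0,"dz":0,"wx":0,"wy":0,"wz":0,"claw":0}]' >/dev/null
python3 -c "from h import *;lane()"
```

```text
t 11.5 lane 0.2168 x 0.5496 z 0.0135 rot [ 3.142 -0.    -0.25 ] F [-2.4 -0.9  8.5] w -0.0
t 11.875 lane 0.2188 x 0.5495 z 0.0135 rot [ 3.142 -0.    -0.25 ] F [-2.3 -0.3  8.3] w -0.0002
```

```bash
python3 -m handwheel '[{"dx":0,"dy":-0.1,"dz":0,"wx":0,"wy":0,"wz":0,"claw":0},{"dx":0,"dy":-0.1,"dz":0,"wx":0,"wy":0,"wz":0,"claw":0},{"dx":0,"dy":0,"dz":0,"wx":0,"wy":0,"wz":0,"claw":0}]' >/dev/null
python3 -c "from h import *;lane()"
python3 -m handwheel '[{"dx":0,"dy":-0.1,"dz":0,"wx":0,"wy":0,"wz":0,"claw":0},{"dx":0,"dy":-0.1,"dz":0,"wx":0,"wy":0,"wz":0,"claw":0},{"dx":0,"dy":0,"dz":0,"wx":0,"wy":0,"wz":0,"claw":0}]' >/dev/null
python3 -c "from h import *;lane()"
```

```text
t 12.25 lane 0.2198 x 0.5496 z 0.0134 rot [ 3.14   0.    -0.251] F [-3.1 -4.   8.3] w -0.0003
t 12.625 lane 0.2217 x 0.5498 z 0.0135 rot [ 3.14  -0.    -0.251] F [-1.6 -5.8  9. ] w -0.0001
```

```bash
python3 -m handwheel '[{"dx":0,"dy":-0.1,"dz":0,"wx":0,"wy":0,"wz":0,"claw":0},{"dx":0,"dy":-0.1,"dz":0,"wx":0,"wy":0,"wz":0,"claw":0},{"dx":0,"dy":0,"dz":0,"wx":0,"wy":0,"wz":0,"claw":0}]' >/dev/null
python3 - <<'E'
from h import *
lane()
f=optics.grab_frame("side");im=f["frame"];cv2.imwrite("pics/e1.png",np.hstack([cv2.resize(x[190:265,250:330],None,fx=5,fy=7,interpolation=cv2.INTER_CUBIC) for x in(cv2.convertScaleAbs(im,alpha=1.5),cv2.imread("pics/side0.png"))]))
E
```

```text
t 13.0 lane 0.2237 x 0.5498 z 0.0135 rot [ 3.14  -0.    -0.251] F [-2.  -5.8  7.9] w -0.0001
```

View pics/e1.png

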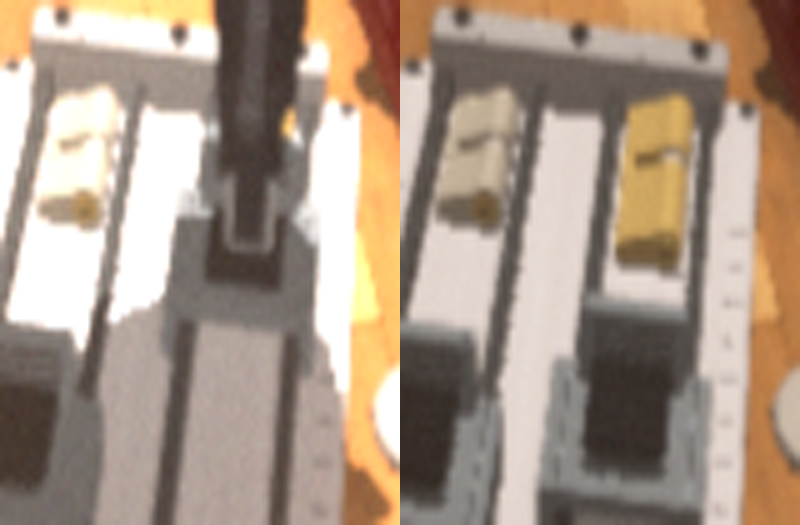

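Since the start the pad has moved about 26 px (about 85 mm), and the resistance has risen to about 6 N: the cylinder is being met. I go on gently to the dead stop.

```bash
python3 -m handwheel '[{"dx":0,"dy":-0.1,"dz":0,"wx":0,"wy":0,"wz":0,"claw":0},{"dx":0,"dy":-0.1,"dz":0,"wx":0,"wy":0,"wz":0,"claw":0},{"dx":0,"dy":0,"dz":0,"wx":0,"wy":0,"wz":0,"claw":0}]' >/dev/null
python3 -c "from h import *;lane()"
python3 -m handwheel '[{"dx":0,"dy":-0.1,"dz":0,"wx":0,"wy":0,"wz":0,"claw":0},{"dx":0,"dy":-0.1,"dz":0,"wx":0,"wy":0,"wz":0,"claw":0},{"dx":0,"dy":0,"dz":0,"wx":0,"wy":0,"wz":0,"claw":0}]' >/dev/null
python3 -c "from h import *;lane()"
```

```text
t 13.425 lane 0.2257 x 0.5499 z 0.0135 rot [ 3.14  -0.    -0.251] F [-0.9 -5.   9.4] w 0.0
t 13.8 lane 0.2277 x 0.5499 z 0.0135 rot [ 3.14  -0.    -0.251] F [-2.  -5.6  7.8] w -0.0
```

```bash
python3 -m handwheel '[{"dx":0,"dy":-0.1,"dz":0,"wx":0,"wy":0,"wz":0,"claw":0},{"dx":0,"dy":-0.1,"dz":0,"wx":0,"wy":0,"wz":0,"claw":0},{"dx":0,"dy":0,"dz":0,"wx":0,"wy":0,"wz":0,"claw":0}]' >/dev/null
python3 -c "from h import *;lane()"
python3 -m handwheel '[{"dx":0,"dy":-0.1,"dz":0,"wx":0,"wy":0,"wz":0,"claw":0},{"dx":0,"dy":-0.1,"dz":0,"wx":0,"wy":0,"wz":0,"claw":0},{"dx":0,"dy":0,"dz":0,"wx":0,"wy":0,"wz":0,"claw":0}]' >/dev/null
python3 -c "from h import *;lane()"
```

```text
t 14.175 lane 0.2297 x 0.5499 z 0.0135 rot [ 3.14  -0.    -0.251] F [-1.6 -5.2  8. ] w 0.0001
t 14.55 lane 0.2311 x 0.5499 z 0.0135 rot [ 3.14  -0.    -0.251] F [-1.6 -9.   9.4] w -0.0001
```

```bash
python3 -m handwheel '[{"dx":0,"dy":-0.1,"dz":0,"wx":0,"wy":0,"wz":0,"claw":0},{"dx":0,"dy":0,"dz":0,"wx":0,"wy":0,"wz":0,"claw":0}]' >/dev/null
python3 -c "from h import *;lane()"
python3 -m handwheel '[{"dx":0,"dy":-0.1,"dz":0,"wx":0,"wy":0,"wz":0,"claw":0},{"dx":0,"dy":0,"dz":0,"wx":0,"wy":0,"wz":0,"claw":0}]' >/dev/null
python3 -c "from h import *;lane()"
```

```text
t 14.8 lane 0.2312 x 0.5499 z 0.0134 rot [ 3.139  0.    -0.252] F [ -4.4 -12.8  10.5] w 0.0
t 15.05 lane 0.2313 x 0.5499 z 0.0134 rot [ 3.138  0.    -0.253] F [ -5.5 -17.   13. ] w 0.0002
```

Dead stop: the position holds at 0.2313 while the force rises to 17 N. I ease off 1 mm, still pushing, then lift straight up so the tab locks.

```bash
python3 -m handwheel '[{"dx":0,"dy":0.1,"dz":0,"wx":0,"wy":0,"wz":0,"claw":0},{"dx":0,"dy":0,"dz":-0.5,"wx":0,"wy":0,"wz":0,"claw":0},{"dx":0,"dy":0,"dz":-0.6,"wx":0,"wy":0,"wz":0,"claw":0},{"dx":0,"dy":0.3,"dz":-0.3,"wx":0,"wy":0,"wz":0,"claw":0},{"dx":0,"dy":0,"dz":-1,"wx":0,"wy":0,"wz":0,"claw":0},{"dx":0,"dy":0,"dz":-3,"wx":0,"wy":0,"wz":0,"claw":0},{"dx":0,"dy":0,"dz":-5,"wx":0,"wy":0,"wz":0,"claw":0},{"dx":0,"dy":0,"dz":-5,"wx":0,"wy":0,"wz":0,"claw":0}]'
python3 -m handwheel '[{"dx":0,"dy":5,"dz":-1,"wx":0,"wy":0,"wz":0,"claw":0},{"dx":0,"dy":5,"dz":-1,"wx":0,"wy":0,"wz":0,"claw":0},{"dx":0,"dy":5,"dz":0,"wx":0,"wy":0,"wz":0,"claw":0},{"dx":0,"dy":5,"dz":0,"wx":0,"wy":0,"wz":0,"claw":0},{"dx":0,"dy":5,"dz":0,"wx":0,"wy":0,"wz":0,"claw":0},{"dx":0,"dy":5,"dz":0,"wx":0,"wy":0,"wz":0,"claw":0},{"dx":0,"dy":5,"dz":0,"wx":0,"wy":0,"wz":0,"claw":0},{"dx":0,"dy":5,"dz":0,"wx":0,"wy":0,"wz":0,"claw":0}]'
python3 - <<'E'
from h import *
lane();a=.2503;L=np.array([np.sin(a),np.cos(a)]);X=np.array([np.cos(a),-np.sin(a)])
f=optics.grab_frame("top");g=optics.grab_frame("side")
for n,z in(("far_tab_top",.052),("near_tab_top",.052),("long_mid",.03),("short_mid",.03)):
    for q in optics.masks_of(n,"top"):
        ys,xs=np.nonzero(q["region"]);W=np.array([at_z(f,u,v,z)[:2] for u,v in zip(xs,ys)]);print(n,round(q["p"],2),np.percentile(W@L,[1,50,99]).round(4),np.median(W@X).round(4))
A=[cv2.resize(f["frame"][165:265,215:325],(400,400),interpolation=cv2.INTER_CUBIC),cv2.resize(g["frame"][185:285,230:330],(400,400),interpolation=cv2.INTER_CUBIC)]
cv2.imwrite("pics/f1.png",np.hstack(A))
E
```

```text
clock: 16.05
position: [0.5894, 0.0879, 0.1692]
tool_rot: [-3.141, 0.0, -0.25]
force: [0.5, -0.5, -0.1]
grip_width: 0.0002
finger_force: 0.0
clock: 17.05
position: [0.4903, -0.3012, 0.1879]
tool_rot: [-3.141, -0.001, -0.25]
force: [0.7, -0.7, 1.1]
grip_width: -0.0001
finger_force: 0.0
t 17.05 lane -0.1704 x 0.5496 z 0.1879 rot [-3.141e+00 -1.000e-03 -2.500e-01] F [ 0.7 -0.7  1.1] w -0.0001
far_tab_top 0.61 [0.2019 0.2194 0.238 ] 0.5492
near_tab_top 0.75 [0.0888 0.1068 0.1252] 0.4627
long_mid 0.96 [0.4375 0.4534 0.4697] 0.4921
long_mid 0.67 [-0.0858 -0.0596 -0.0318] 0.5354
long_mid 0.62 [0.2574 0.2913 0.3295] 0.5492
short_mid 0.77 [0.2551 0.2838 0.3134] 0.4635
```

View pics/f1.png

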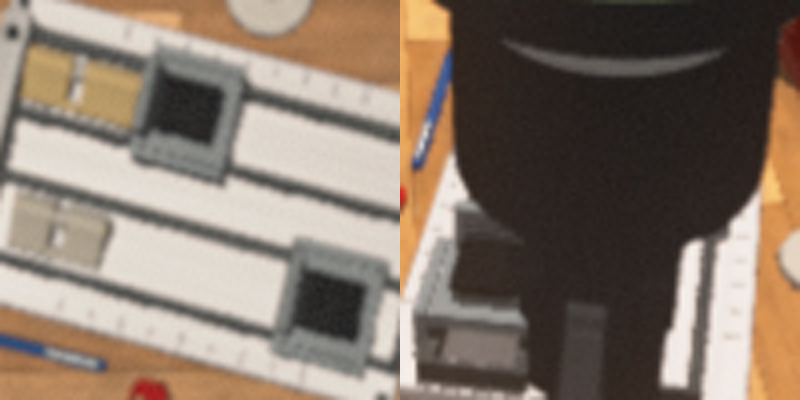

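The top view shows the far stop right against the brass cylinder: its housing is at crop (190,110) and the cylinder ends at (140,100). The cylinder is up against the end block, and the near stop and the nickel cylinder are unmoved. The measured stop travel is 85 mm, close to the expected 82 mm, and the arm is clear.

```bash
python3 -c "from workcell import job_done;print(job_done())"
```

```text
the job is handed in; nothing more can be done
None
```

I slid the far-lane stop up against the longer (brass) cylinder, released its tab to lock it there and handed the job in at about 17 s; the near stop and the nickel cylinder were left alone, though I did not check the tab springing up or the lock directly.

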